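# File two spacer plates in the thickness rack

## Robot

A 7-joint arm with a two-finger parallel gripper is mounted at the origin on the work surface. World frame = base frame: x ahead of the robot, y to its left, z up, the work surface at z = 0. Lengths are in mm, angles in rad, forces in N, time in s.
With the tool pointing down it reaches from about 400 to 850 mm from the base axis. Payload 10.4 kg.
Tool frame: the origin (TCP) lies at the very end of the fingers, on their centre line; the grasp point (between the pads) lies robot.tcp_to_grasp behind it (robot.tcp_to_grasp is the distance from the TCP to the grasp point, in mm); z points along the fingers, y is the line along which they close (so a half turn about z gives the same grasp; the last joint's range is limited). The gripper opens to 85 mm and grips with 20 to 120 N. Pads are 22 mm wide; open, the fingers measure 114 mm over their backs; the gripper's body (76 mm by 85 mm) begins 54 mm behind the grasp point. The pads swing forward as they close: fully open they stand 13 mm farther back than shut.
Start: joints at [1.267, 0.332, -0.065, 1.46, 0.022, 1.35, -0.088], TCP at [173.224, -600.537, 231.338] pointing down, gripper open.
Joint ranges: [-2.6, 2.6], [-0.5, 2.12], [-1.47, 1.34], [0.16, 2.42], [-1.27, 4.41], [0.06, 2.06], [-2.6, 2.6]. Speed limits (rad/s): [2.22, 2.22, 2.79, 2.79, 3.14, 3.14, 3.14].

## Interface

Orientations are given as a 3x3 rotation matrix whose columns are the frame's x, y, z axes.
In Python, from workcell import status, viewer, job, spotter, robot gives the robot as it stands. The module is installed in compiled form; this text tells all that it offers.
- The arm moves only by the shell command python3 -m creep 'ROWS' [OPENING]. ROWS is JSON, a list of rows, each a list of 2 entries, a list of its own where there are three numbers: the shift along the tool's x, y, z in cm, then the turn, a rotation vector about the tool's x, y, z in rad. A call has 1 to 10 rows; each row is the pose to reach, as a shift and turn from the pose commanded when the call began, along the tool's axes at that moment; what a row does not reach only later rows make up. A row lasts 1/12 s, in which the tool goes at most 41.7 mm and 7.16 degrees, less where a joint would pass 70% of its speed; a pose out of reach is approached as far as the arm can. A call with a gripper value outside its range is refused whole. OPENING is the finger opening in cm, from 0 to 8.54, set as the call begins (- or left out, the last holds). The fingers move at their own pace and stop on an object; the grip force is fixed at half the most. Time passes only in rows, so rows that repeat a pose let the fingers close. It gives the time, the measured TCP pose, the force, the opening and the grip force at its end, in the units of the state.
- status.read_state(): the state, without advancing time (a new reading comes with each control period).
- viewer.read_camera(name): name is "side" or "top"; returns a dict with "color" (420x560x3 uint8, blue, green, red), "intrinsics" (3x3 intrinsics, pixels), "rvec" (rotation vector, rad) and "tvec" (3), from world to camera coordinates, as OpenCV has them. Camera axes: x right, y down, z forward; pixel columns grow to the right and rows downward; lengths in mm; the calibration is good to about 2 mm. A picture is of the moment at which its call begins. There is no depth.
- job.hand_in(): hands the job in; it is judged then, once.
Trained networks look in a picture, given as the dict that the camera call returned (one of the last four; its "shot" number tells which), for a name from the list of things; names that differ only in an ending like _2 or _b are one class to them, and where a whole thing is asked for, a point or a joint stands for the part that bears it (a point fixed in the world has none). Each returns a list of dicts, best first, with "p" (0 to 1); they miss things now and then, are a little off and sometimes report something else, mostly with a low value. They report only what shows in the picture. A call takes as long as a camera call. They do not tell look-alikes from the thing itself.
- spotter.trace(picture, thing): "pixels" (420x560 bool, what is visible of it).
- spotter.place_of(picture, thing): "point" ([x, y, z] in mm, in world coordinates, good to about 4 mm: a listed point, or the origin of a listed thing).
The state is a dict: "time": time; "qpos": joint angles; "qvel": joint speeds; "joint_torque": joint torques, N m; "tcp_pos": TCP position; "eef_rot": TCP orientation; "wrist_force": force on the tool from outside, world axes, zero at the start; "torque": the same for the moment, N m; "width": opening from 0.0 (shut) to 1.0 (fully open); "finger_force": force on a finger pad.
Only numpy, scipy, OpenCV 4.12 (cv2) and the standard library are available. Lean on these libraries where they do the work, as an engineer would, in place of code of your own. Each camera call takes 0.05 s, during which the arm holds its last target. There are 200 camera calls.

## Task

Put away the two loose grey spacer plates: stand each one, upright and about centred lengthwise, in the narrowest slot of the white rack that it will go down into, fully home on the slot's floor, and let go. That is the widest slot for the thick plate and the narrowest slot for the thin plate. Leave the standing L-shaped bracket where it is.

Things in the scene. Friction and masses are not known exactly. Their poses are not given: they have to be found in the camera images.
- rack: white rack fixed to the desk, 80 x 169 x 43 mm (x, y, z); origin: centre of its underside. Three slots run through it along x, open on top and at both ends. Centre lines at y = -49.5 (widest), +7, +56.5 mm (narrowest). Sides slope inward from the top to z = 29 mm, then straight walls (throat) go down to a floor at z = 5 mm. Throat widths 34, 27, 20 mm; each mouth is 16 mm wider than its throat.
- thick_plate: a flat plain grey plastic spacer plate with six dark bolt holes, standing upright on the desk: 64 mm long (its x), 30 mm thick (its y), 84 mm tall (its z), about 200 g. The origin is the centre of its underside. It looks the same turned half round.
- thin_plate: a flat plain grey plastic spacer plate with six dark bolt holes, standing upright on the desk: 64 mm long (its x), 16 mm thick (its y), 84 mm tall (its z), about 110 g. The origin is the centre of its underside. It looks the same turned half round.
- bracket: a bystander, to be left alone: an L-shaped grey plastic bracket loose on the desk, an upright leaf 64 mm long (its x), 10 mm thick, 84 mm tall, with four dark holes, on a foot 64 x 50 mm (x, y) and 10 mm high. The leaf stands along the foot's -y edge. The origin is the centre of the foot's underside.
Not all that is in view belongs to the job. Leave any turquoise or yellow look-alike of the thin_plate alone.

How it is judged:
By the outcome, as a careful person would: the job done as asked, in the order asked, and still so for the second after the job is handed in, with the robot touching nothing.
It also fails if it takes over 72 s, if anything falls off the work surface, if the arm or the gripper's body presses on something with over 40 N, if the wrist force passes 120 N, or if a joint passes its speed limit or range.

## Working session

There is one attempt and no reset: what is moved stays moved. The work goes in short steps, Python scripts to look and compute and a shell command to move; the robot and the scene stay as the last step left them, time stands still between calls to the robot, and variables do not carry over. Pictures are saved under pics/ and viewed, at most 10 in all, crops included, and the job is handed in when it is done.

```bash
mkdir -p pics; cat > h.py <<'E'
import numpy as np, cv2
from workcell import status, viewer, job, spotter, robot
def save(p,name): cv2.imwrite('pics/'+name+'.png',p["color"])
def cam(p):
    R=cv2.Rodrigues(np.array(p["rvec"],float))[0]; return np.array(p["intrinsics"],float),R,np.array(p["tvec"],float).ravel()
def ray(p,uv,z):
    K,R,t=cam(p); d=R.T@np.linalg.inv(K)@np.array([uv[0],uv[1],1.]); c=-R.T@t
    return c+d*(z-c[2])/d[2]
def proj(p,X):
    K,R,t=cam(p); return cv2.projectPoints(np.array(X,float).reshape(-1,1,3),np.array(p["rvec"],float),t,K,None)[0].reshape(-1,2)
E
python3 - <<'E'
from h import *
print(robot.tcp_to_grasp); s=status.read_state(); print(s)
T=viewer.read_camera("top");S=viewer.read_camera("side")
save(T,'t0');save(S,'s0')
for n,p in(('top',T),('side',S)):
    K,R,t=cam(p);print(n,(-R.T@t).round())
    for k in('rack','thick_plate','thin_plate','bracket'):
        for d in spotter.place_of(p,k): print(k,np.round(d['point']),round(d['p'],2),proj(p,d['point']).round())
E
```

```text
18.700000000000003
{'time': 0.0, 'qpos': array([ 1.26737947,  0.33285601, -0.0647095 ,  1.46094243,  0.02164274,
        1.34989657, -0.0885135 ]), 'qvel': array([-0.00031424, -0.00017383,  0.00203631, -0.00057437, -0.00148993,
        0.00050308,  0.00033574]), 'joint_torque': array([-9.55928772e-04, -6.25441360e+01,  4.86465264e-02, -3.91593218e+01,
        1.62767567e-02,  9.98325530e-03,  3.17858883e-05]), 'tcp_pos': array([ 173.09585305, -600.16306869,  230.5253387 ]), 'eef_rot': array([[ 9.60822176e-01,  2.77165127e-01, -4.88577598e-04],
       [ 2.77165538e-01, -9.60821278e-01,  1.31792586e-03],
       [-1.04152665e-04, -1.40170926e-03, -9.99999012e-01]]), 'wrist_force': array([-0.06148291,  0.08622766,  0.43357626]), 'torque': array([-0.0065053 ,  0.02358711,  0.02530105]), 'finger_force': 0.0, 'width': 1.0022781798260825}
top [366. -43. 817.]
rack [522. 195.  -2.] 0.93 [[144. 211.]]
thick_plate [ 663. -166.    1.] 0.68 [[341. 138.]]
thin_plate [401. -48.  -4.] 0.98 [[278. 279.]]
thin_plate [493. -64.   2.] 0.85 [[287. 227.]]
thin_plate [ 513. -177.   -3.] 0.85 [[349. 217.]]
bracket [ 481. -304.   -4.] 0.66 [[420. 235.]]
side [ 157. -405.  614.]
rack [523. 196.   3.] 0.8 [[194. 167.]]
thick_plate [ 663. -163.    1.] 0.7 [[360. 216.]]
thin_plate [394. -44.  -2.] 0.76 [[221. 263.]]
thin_plate [494. -71.   1.] 0.75 [[269. 239.]]
thin_plate [ 514. -175.   -0.] 0.62 [[318. 264.]]
bracket [ 486. -303.   -1.] 0.82 [[367. 319.]]
```

View pics/t0.png

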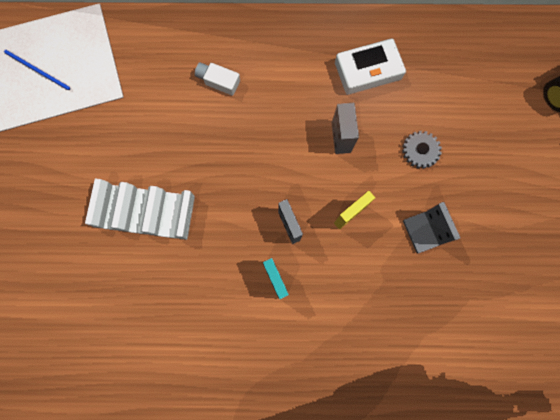

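View pics/s0.png

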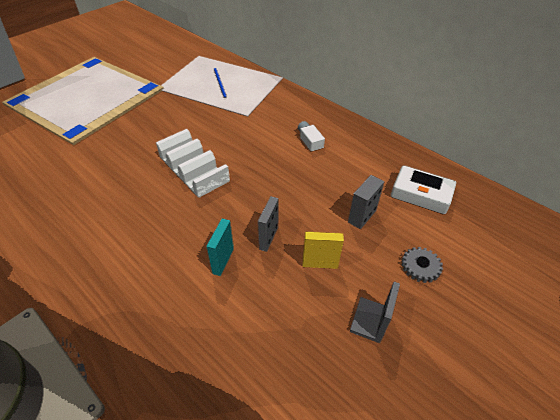

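The top view shows the rack at (140,210), the thick grey plate at (345,128), and three thin-plate candidates: grey (290,222), turquoise (276,279) and yellow (358,207). Grey at (290,222) fits, since the plates are described as plain grey. The bracket is at (432,228). The side view agrees: thick (366,202), thin (268,224).

```bash
cat >> h.py <<'E'
from scipy.optimize import minimize
DIM=dict(rack=(80,169,43),thick_plate=(64,30,84),thin_plate=(64,16,84))
def box(k,x,y,a):
    l,w,h=DIM[k]; c,s=np.cos(a),np.sin(a)
    return [[x+c*i*l/2-s*j*w/2,y+s*i*l/2+c*j*w/2,z] for i in(-1,1) for j in(-1,1) for z in(0,h)]
def fit(k,views,x0,angs):
    ms=[]
    for p in views:
        for d in spotter.trace(p,k):
            m=d['pixels']; v,u=np.nonzero(m)
            g=proj(p,[x0[0],x0[1],DIM[k][2]/2])[0]
            if np.hypot(u.mean()-g[0],v.mean()-g[1])<25: ms.append((p,m)); break
    def cost(q):
        c=0
        for p,m in ms:
            hull=cv2.convexHull(proj(p,box(k,*q[:2],q[2]/50)).astype(np.float32))
            im=np.zeros(m.shape,np.uint8); cv2.fillConvexPoly(im,np.round(hull*16).astype(np.int32),1,cv2.LINE_AA,4)
            if k=='rack': mm=cv2.morphologyEx(m.astype(np.uint8),cv2.MORPH_CLOSE,np.ones((7,7)))>0
            else: mm=m
            c+=1-(mm&(im>0)).sum()/(mm|(im>0)).sum()
        return c
    b=None
    for a in angs:
        r=minimize(cost,[x0[0],x0[1],a*50],method='Nelder-Mead',options=dict(initial_simplex=[[x0[0]+i,x0[1]+j,a*50+l] for i,j,l in((0,0,0),(8,0,0),(0,8,0),(0,0,10))]))
        if b is None or r.fun<b.fun:b=r
    return len(ms),b.x[:2].round(1),round(b.x[2]/50,3),round(b.fun,3)
E
python3 - <<'E'
from h import *
T=viewer.read_camera("top");S=viewer.read_camera("side")
A=np.arange(0,np.pi,np.pi/8)
print('rack',fit('rack',[T,S],(522,195),[-.3,-.15,0,.15]))
for v in ([T,S],[T],[S]):
  print('thin',fit('thin_plate',v,(493,-67),A)); print('thick',fit('thick_plate',v,(663,-164),A))
r=lambda a,b:cv2.resize(a[b],(400,300),interpolation=cv2.INTER_CUBIC)
t,s=T['color'],S['color']
cv2.imwrite('pics/c1.png',np.vstack([np.hstack([r(t,np.s_[165:255,80:200]),r(s,np.s_[120:210,140:260])]),np.hstack([r(t,np.s_[90:255,250:470]),r(s,np.s_[165:270,235:395])])]))
E
```

```text
rack (2, array([520.4, 194.2]), np.float64(-0.125), np.float64(0.148))
thin (2, array([496.1, -67.2]), np.float64(0.41), np.float64(0.116))
thick (2, array([ 665.5, -165.5]), np.float64(3.228), np.float64(0.112))
thin (1, array([495.9, -67. ]), np.float64(0.402), np.float64(0.053))
thick (1, array([ 665.5, -164.9]), np.float64(0.066), np.float64(0.038))
thin (1, array([496.4, -67.6]), np.float64(0.431), np.float64(0.039))
thick (1, array([ 665.2, -166.8]), np.float64(3.264), np.float64(0.052))
```

View pics/c1.png

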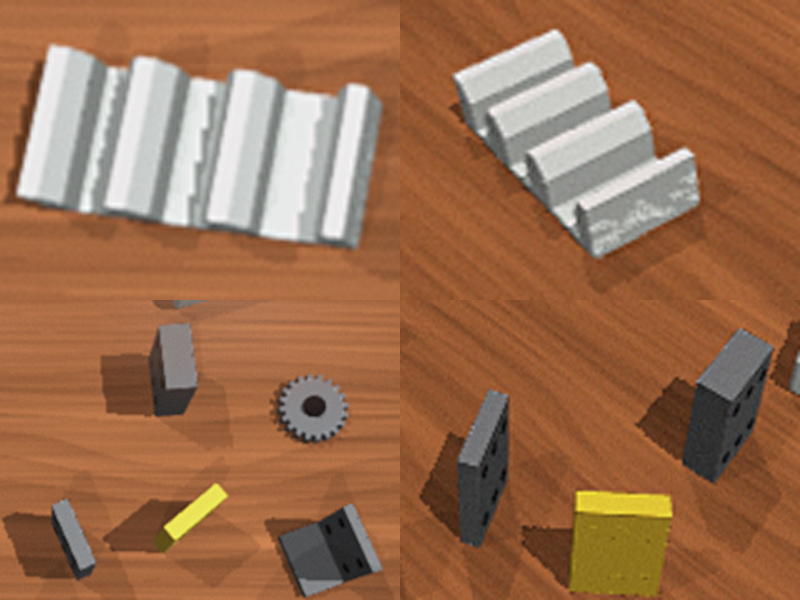

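The crop shows the widest slot at the rack's right, −y end (crop pixel 297,165) and the narrowest at its left end (100,140), so the rack yaw is −0.125 rad. The plain grey thin plate in the lower panels (72,538 and 483,470) is the target, because yellow and turquoise are look-alikes. I'll move the thick plate first.

```bash
cat >> h.py <<'E'
from scipy.spatial.transform import Rotation as Ro
def go(x,y,z,yaw):
    s=status.read_state(); R=np.array(s['eef_rot']); p=np.array(s['tcp_pos'])
    c,q=np.cos(yaw),np.sin(yaw); Rt=np.array([[c,q,0],[q,-c,0],[0,0,-1.]])
    print('at',p.round(1),'yaw',round(float(np.arctan2(R[1,0],R[0,0])),3),'F',np.round(s['wrist_force'],1),'shift cm',(R.T@(np.array([x,y,z])-p)/10).round(2),'turn',Ro.from_matrix(R.T@Rt).as_rotvec().round(3))
E
python3 -c "
from h import *
go(665,-165.5,200,.08)"
```

```text
at [ 173.2 -600.5  231.3] yaw 0.281 F [ 0.3 -0.5 -0.1] shift cm [ 59.31 -28.17   3.13] turn [ 0.    -0.     0.201]
```

```bash
python3 -m creep '[[[3.5,-1.7,0],[0,0,0.02]],[[7,-3.4,0],[0,0,0.04]],[[10.5,-5,0],[0,0,0.06]],[[14,-6.7,0],[0,0,0.08]],[[17.5,-8.3,0],[0,0,0.1]],[[21,-10,0],[0,0,0.12]],[[24.5,-11.6,0],[0,0,0.14]],[[28,-13.3,0],[0,0,0.16]],[[31.5,-15,0],[0,0,0.18]],[[35,-16.6,0],[0,0,0.2]]]' 8.5
python3 -c "
from h import *
go(665,-165.5,200,.08)"
```

```text
time: 1.93
tcp_pos: [464.7, -342.5, 231.7]
eef_rot: [[0.997, 0.08, 0.0], [0.08, -0.997, -0.0], [0.0, 0.001, -1.0]]
wrist_force: [0.2, -0.3, 0.3]
width: 1.001
finger_force: 0.0
at [ 464.7 -342.5  231.7] yaw 0.08 F [ 0.2 -0.3  0.3] shift cm [ 21.38 -16.05   3.17] turn [ 0.001 -0.    -0.   ]
```

```bash
python3 -m creep '[[[3,-2.3,0],[0,0,0]],[[6,-4.5,0],[0,0,0]],[[9,-6.8,0.5],[0,0,0]],[[12,-9,1],[0,0,0]],[[15,-11.3,1.5],[0,0,0]],[[18,-13.5,2.2],[0,0,0]],[[20.5,-15.4,3],[0,0,0]],[[21.4,-16.05,3.2],[0,0,0]],[[21.4,-16.05,3.2],[0,0,0]]]'
python3 - <<'E'
from h import *
T=viewer.read_camera("top");S=viewer.read_camera("side");save(S,'s1')
cv2.imwrite('pics/c2.png',np.hstack([cv2.resize(T['color'][60:210,250:430],(400,333)),cv2.resize(S['color'][60:260,260:500],(400,333))]))
go(665,-165.5,44,.08)
E
```

```text
time: 2.68
tcp_pos: [665.2, -162.8, 197.7]
eef_rot: [[0.996, 0.086, -0.001], [0.086, -0.996, 0.002], [-0.001, -0.003, -1.0]]
wrist_force: [0.2, 0.4, 0.3]
width: 0.999
finger_force: 0.0
at [ 663.6 -167.3  199.1] yaw 0.081 F [-0.2 -0.3  0.6] shift cm [ 0.16 -0.17 15.51] turn [0.    0.001 0.001]
```

View pics/c2.png

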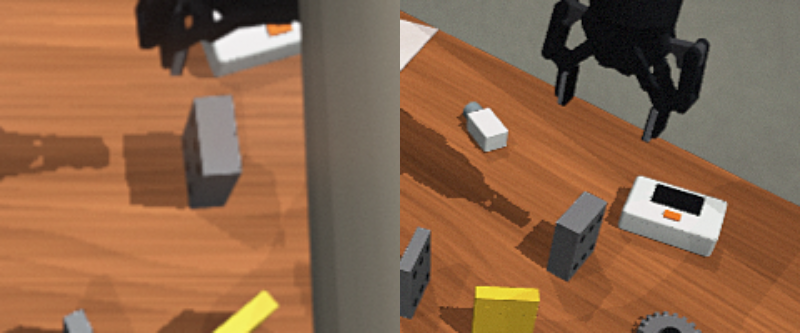

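The open gripper hangs above the thick plate (side half at 580,240), and nothing is in the way. The fingers straddle the plate's line, so I'll descend.

```bash
python3 -m creep '[[[0.1,-0.2,3],[0,0,0]],[[0.1,-0.2,6],[0,0,0]],[[0.1,-0.2,9],[0,0,0]],[[0.1,-0.2,10],[0,0,0]],[[0.1,-0.2,12],[0,0,0]],[[0.1,-0.2,14],[0,0,0]],[[0.1,-0.2,15.3],[0,0,0]],[[0.1,-0.2,15.5],[0,0,0]],[[0.1,-0.2,15.5],[0,0,0]],[[0.1,-0.2,15.5],[0,0,0]]]'
python3 - <<'E'
from h import *
go(665,-165.5,44,.08)
T=viewer.read_camera("top");S=viewer.read_camera("side")
cv2.imwrite('pics/c3.png',np.hstack([cv2.resize(T['color'][60:210,250:430],(400,333)),cv2.resize(S['color'][120:270,280:460],(400,333))]))
E
```

```text
time: 3.62
tcp_pos: [665.3, -165.3, 45.9]
eef_rot: [[0.997, 0.08, 0.002], [0.08, -0.997, -0.001], [0.002, 0.001, -1.0]]
wrist_force: [0.7, 0.3, 0.8]
width: 0.995
finger_force: 0.0
at [ 665.3 -165.3   45.9] yaw 0.08 F [0.7 0.3 0.8] shift cm [-0.04  0.02  0.19] turn [ 0.001 -0.002  0.   ]
```

View pics/c3.png

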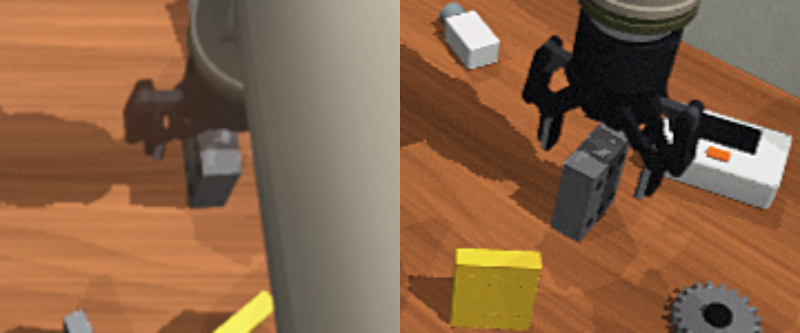

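The fingers straddle the plate, with pads at (548,130) and (650,180) on either side of its top in the side half. I'll close the gripper.

```bash
python3 -m creep '[[[0,0,0.1],[0,0,0]],[[0,0,0.1],[0,0,0]],[[0,0,0.1],[0,0,0]],[[0,0,0.1],[0,0,0]],[[0,0,0.1],[0,0,0]],[[0,0,0.1],[0,0,0]],[[0,0,0.1],[0,0,0]],[[0,0,0.1],[0,0,0]],[[0,0,0.1],[0,0,0]],[[0,0,0.1],[0,0,0]]]' 1
python3 -m creep '[[[0,0,-1],[0,0,0]],[[0,0,-3],[0,0,0]],[[0,0,-5],[0,0,0]],[[0,0,-7],[0,0,0]],[[0,0,-9],[0,0,0]],[[0,0,-10],[0,0,0]],[[0,0,-10],[0,0,0]]]'
python3 -c "
from h import *
go(514,145,150,-.125)"
```

```text
time: 4.55
tcp_pos: [664.9, -164.8, 43.6]
eef_rot: [[0.997, 0.081, 0.0], [0.081, -0.997, -0.0], [0.0, 0.0, -1.0]]
wrist_force: [-0.1, -0.4, 2.6]
width: 0.342
finger_force: 59.7
time: 5.13
tcp_pos: [665.8, -164.8, 146.1]
eef_rot: [[0.997, 0.081, 0.004], [0.081, -0.997, -0.001], [0.004, 0.001, -1.0]]
wrist_force: [0.6, 0.9, -2.5]
width: 0.348
finger_force: 59.3
at [ 665.8 -164.8  146.1] yaw 0.081 F [ 0.6  0.9 -2.5] shift cm [-12.63 -32.1   -0.47] turn [ 0.001 -0.004  0.206]
```

```bash
python3 -m creep '[[[-1.3,-3.2,-1],[0,0,0.02]],[[-2.6,-6.4,-1.5],[0,0,0.04]],[[-3.9,-9.6,-2],[0,0,0.06]],[[-5.2,-12.8,-2],[0,0,0.08]],[[-6.5,-16,-2],[0,0,0.1]],[[-7.8,-19.2,-2],[0,0,0.12]],[[-9.1,-22.4,-2],[0,0,0.15]],[[-10.4,-25.6,-2],[0,0,0.17]],[[-11.7,-29,-1],[0,0,0.19]],[[-12.6,-32.1,-0.5],[0,0,0.206]]]'
python3 -m creep '[[[0,0,0.5],[0,0,0]],[[0,0,1],[0,0,0]],[[0,0,2],[0,0,0]],[[0,0,3],[0,0,0]],[[0,0,3],[0,0,0]],[[0,0,3],[0,0,0]],[[0,0,3],[0,0,0]]]'
python3 - <<'E'
from h import *
go(514,145,49,-.125)
T=viewer.read_camera("top");S=viewer.read_camera("side");save(T,'t4')
cv2.imwrite('pics/c4.png',np.hstack([cv2.resize(T['color'][135:285,60:240],(400,333),interpolation=cv2.INTER_CUBIC),cv2.resize(S['color'][70:220,120:300],(400,333),interpolation=cv2.INTER_CUBIC)]))
E
```

```text
time: 5.97
tcp_pos: [510.9, 146.4, 146.6]
eef_rot: [[0.992, -0.125, -0.002], [-0.125, -0.992, -0.001], [-0.002, 0.001, -1.0]]
wrist_force: [0.2, 0.3, -2.4]
width: 0.346
finger_force: 59.7
time: 6.55
tcp_pos: [513.5, 144.5, 118.3]
eef_rot: [[0.992, -0.126, -0.0], [-0.126, -0.992, -0.0], [-0.0, 0.0, -1.0]]
wrist_force: [1.0, -0.1, -2.0]
width: 0.346
finger_force: 59.8
at [513.5 144.5 118.3] yaw -0.126 F [ 1.  -0.1 -2. ] shift cm [ 0.04 -0.06  6.93] turn [ 0.     0.    -0.001]
```

View pics/c4.png

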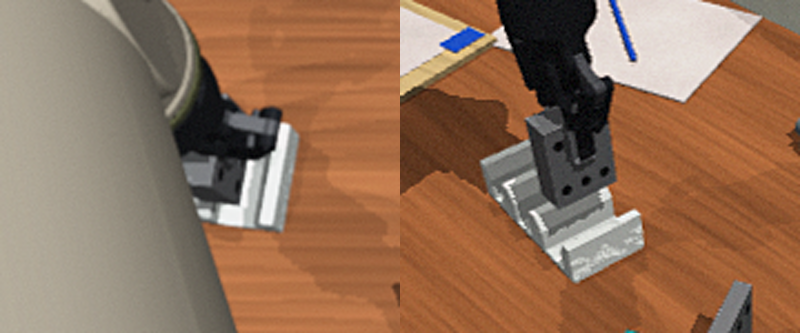

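The plate is above the widest slot, at (572,160) in the side half, held upright. I'll lower it in steps and watch the forces.

```bash
python3 -m creep '[[[0,0,1.5],[0,0,0]],[[0,0,3],[0,0,0]],[[0,0,4],[0,0,0]],[[0,0,4.5],[0,0,0]],[[0,0,4.8],[0,0,0]],[[0,0,5],[0,0,0]]]'
python3 -c "
from h import *
go(514,145,49,-.125)
print(status.read_state()['torque'])"
```

```text
time: 7.15
tcp_pos: [513.4, 145.1, 68.4]
eef_rot: [[0.992, -0.125, 0.0], [-0.125, -0.992, 0.0], [0.0, -0.0, -1.0]]
wrist_force: [-0.3, -0.2, -2.8]
width: 0.343
finger_force: 59.8
at [513.4 145.1  68.4] yaw -0.125 F [-0.3 -0.2 -2.8] shift cm [0.06 0.01 1.94] turn [-0. -0. -0.]
[ 0.02681799 -0.00178055 -0.02193398]
```

Its underside is at about 24 mm, so it's inside the throat with no contact.

```bash
python3 -m creep '[[[0,0,0.5],[0,0,0]],[[0,0,1],[0,0,0]],[[0,0,1.5],[0,0,0]],[[0,0,1.8],[0,0,0]],[[0,0,1.9],[0,0,0]],[[0,0,1.95],[0,0,0]],[[0,0,1.95],[0,0,0]]]'
```

```text
time: 7.73
tcp_pos: [513.2, 145.1, 48.8]
eef_rot: [[0.992, -0.125, 0.0], [-0.125, -0.992, -0.0], [0.0, 0.0, -1.0]]
wrist_force: [-0.1, 0.8, -2.1]
width: 0.341
finger_force: 59.8
```

```bash
python3 -m creep '[[[0,0,0.05],[0,0,0]],[[0,0,0.1],[0,0,0]],[[0,0,0.1],[0,0,0]]]'
```

```text
time: 7.98
tcp_pos: [513.5, 145.1, 48.5]
eef_rot: [[0.992, -0.125, 0.001], [-0.125, -0.992, -0.0], [0.001, 0.0, -1.0]]
wrist_force: [-2.6, -1.1, 5.3]
width: 0.347
finger_force: 60.7
```

It's on the floor, with an upward reaction force. I'll release and rise.

```bash
python3 -m creep '[[[0,0,0],[0,0,0]],[[0,0,0],[0,0,0]],[[0,0,0],[0,0,0]],[[0,0,0],[0,0,0]],[[0,0,0],[0,0,0]],[[0,0,0],[0,0,0]],[[0,0,-1],[0,0,0]],[[0,0,-3],[0,0,0]],[[0,0,-5],[0,0,0]],[[0,0,-7],[0,0,0]]]' 6.5
python3 -m creep '[[[0,0,-2],[0,0,0]],[[0,0,-5],[0,0,0]],[[0,0,-7],[0,0,0]],[[0,0,-7],[0,0,0]]]'
python3 -c "
from h import *
go(496,-67.3,190,.415)"
```

```text
time: 8.82
tcp_pos: [513.1, 145.2, 119.3]
eef_rot: [[0.992, -0.125, -0.0], [-0.125, -0.992, 0.0], [-0.0, -0.0, -1.0]]
wrist_force: [0.6, 0.1, 0.6]
width: 0.757
finger_force: 0.0
time: 9.15
tcp_pos: [515.2, 146.0, 193.1]
eef_rot: [[0.992, -0.125, 0.007], [-0.125, -0.992, 0.002], [0.007, -0.002, -1.0]]
wrist_force: [-0.3, -0.7, -0.1]
width: 0.76
finger_force: 0.0
at [515.2 146.  193.1] yaw -0.125 F [-0.3 -0.7 -0.1] shift cm [ 0.76 21.41  0.27] turn [-0.    -0.007 -0.54 ]
```

```bash
python3 -m creep '[[[0.1,3,0],[0,0,-0.08]],[[0.2,6,0],[0,0,-0.16]],[[0.3,9,0],[0,0,-0.24]],[[0.4,12,0],[0,0,-0.32]],[[0.5,15,0],[0,0,-0.4]],[[0.6,18,0],[0,0,-0.48]],[[0.7,20.5,0],[0,0,-0.54]],[[0.7,21.4,0],[0,0,-0.54]],[[0.7,21.4,0],[0,0,-0.54]],[[0.7,21.4,0],[0,0,-0.54]]]'
python3 - <<'E'
from h import *
go(496,-67.3,44,.415)
S=viewer.read_camera("side")
print(fit('thick_plate',[S],(514,145),[-.12]))
cv2.imwrite('pics/c5.png',np.hstack([cv2.resize(S['color'][100:250,120:300],(400,333),interpolation=cv2.INTER_CUBIC),cv2.resize(S['color'][130:280,200:380],(400,333),interpolation=cv2.INTER_CUBIC)]))
E
```

```text
time: 9.98
tcp_pos: [493.4, -67.4, 187.9]
eef_rot: [[0.916, 0.402, 0.0], [0.402, -0.916, 0.0], [0.0, -0.0, -1.0]]
wrist_force: [0.6, 1.1, 0.4]
width: 0.762
finger_force: 0.0
at [493.4 -67.4 187.9] yaw 0.413 F [0.6 1.1 0.4] shift cm [ 0.23  0.1  14.39] turn [-0.    -0.    -0.002]
(1, array([519. , 153.9]), np.float64(-0.343), np.float64(0.248))
```

View pics/c5.png

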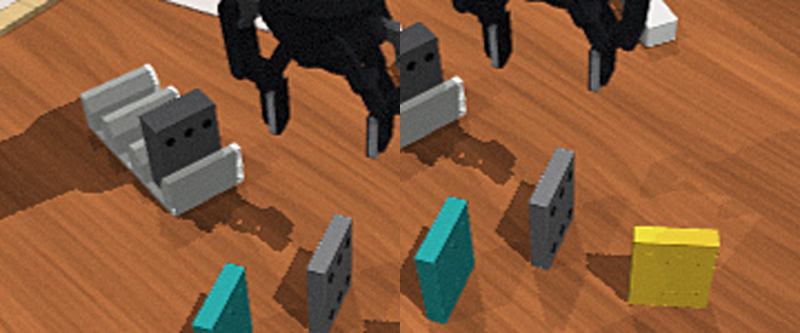

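The thick plate stands upright in the widest slot (180,140 in the left panel). The thin grey plate (552,210 in the right panel) is clear of its neighbours, so I'll descend on it.

```bash
python3 -m creep '[[[0.2,0.1,2.5],[0,0,0]],[[0.2,0.1,5],[0,0,0]],[[0.2,0.1,7.5],[0,0,0]],[[0.2,0.1,10],[0,0,0]],[[0.2,0.1,12],[0,0,0]],[[0.2,0.1,13.5],[0,0,0]],[[0.2,0.1,14.4],[0,0,0]],[[0.2,0.1,14.4],[0,0,0]],[[0.2,0.1,14.4],[0,0,0]]]'
python3 -m creep '[[[0,0,0],[0,0,0]],[[0,0,0],[0,0,0]],[[0,0,0],[0,0,0]],[[0,0,0],[0,0,0]],[[0,0,0],[0,0,0]],[[0,0,0],[0,0,0]],[[0,0,0],[0,0,0]],[[0,0,0],[0,0,0]],[[0,0,0],[0,0,0]],[[0,0,0],[0,0,0]]]' 0.5
python3 -m creep '[[[0,0,-2],[0,0,0]],[[0,0,-4],[0,0,0]],[[0,0,-7],[0,0,0]],[[0,0,-10],[0,0,0]],[[0,0,-13],[0,0,0]],[[0,0,-14],[0,0,0]],[[0,0,-14],[0,0,0]]]'
python3 -c "
from h import *
go(527,250,185,-.125)"
```

```text
time: 10.83
tcp_pos: [495.9, -67.3, 44.1]
eef_rot: [[0.915, 0.404, -0.0], [0.404, -0.915, 0.0], [0.0, -0.0, -1.0]]
wrist_force: [-0.3, 0.1, 0.5]
width: 0.763
finger_force: 0.0
time: 11.67
tcp_pos: [495.9, -68.3, 44.2]
eef_rot: [[0.915, 0.403, 0.001], [0.403, -0.915, -0.0], [0.0, 0.0, -1.0]]
wrist_force: [-1.3, -0.2, 6.1]
width: 0.178
finger_force: 61.8
time: 12.25
tcp_pos: [497.1, -68.4, 186.3]
eef_rot: [[0.915, 0.403, 0.005], [0.403, -0.915, -0.001], [0.004, 0.003, -1.0]]
wrist_force: [-0.0, 0.1, -2.6]
width: 0.176
finger_force: 61.0
at [497.1 -68.4 186.3] yaw 0.415 F [-0.   0.1 -2.6] shift cm [ 15.57 -27.93   0.11] turn [ 0.002 -0.004  0.54 ]
```

```bash
python3 -m creep '[[[1.6,-2.8,0],[0,0,0.06]],[[3.2,-5.6,0],[0,0,0.12]],[[4.8,-8.4,0],[0,0,0.18]],[[6.4,-11.2,0],[0,0,0.24]],[[8,-14,0],[0,0,0.3]],[[9.6,-16.8,0],[0,0,0.36]],[[11.2,-19.6,0],[0,0,0.42]],[[12.8,-22.4,0],[0,0,0.48]],[[14.4,-25.8,0],[0,0,0.54]],[[15.55,-27.95,0],[0,0,0.54]]]'
python3 -m creep '[[[0,0,1.5],[0,0,0]],[[0,0,3],[0,0,0]],[[0,0,4.5],[0,0,0]],[[0,0,6],[0,0,0]],[[0,0,6.7],[0,0,0]],[[0,0,6.7],[0,0,0]],[[0,0,6.7],[0,0,0]]]'
python3 - <<'E'
from h import *
go(526.5,250.3,49,-.125)
T=viewer.read_camera("top");S=viewer.read_camera("side")
cv2.imwrite('pics/c6.png',np.hstack([cv2.resize(T['color'][135:285,60:240],(400,333),interpolation=cv2.INTER_CUBIC),cv2.resize(S['color'][70:220,90:270],(400,333),interpolation=cv2.INTER_CUBIC)]))
E
```

```text
time: 13.08
tcp_pos: [523.6, 253.7, 181.5]
eef_rot: [[0.992, -0.126, -0.003], [-0.126, -0.992, 0.0], [-0.003, -0.0, -1.0]]
wrist_force: [-0.7, 0.6, -1.2]
width: 0.177
finger_force: 61.0
time: 13.67
tcp_pos: [524.9, 250.1, 116.0]
eef_rot: [[0.992, -0.125, -0.002], [-0.125, -0.992, -0.0], [-0.001, 0.001, -1.0]]
wrist_force: [0.2, 0.6, -0.6]
width: 0.181
finger_force: 61.0
at [524.9 250.1 116. ] yaw -0.125 F [ 0.2  0.6 -0.6] shift cm [ 0.17 -0.05  6.7 ] turn [ 0.001  0.001 -0.   ]
```

View pics/c6.png

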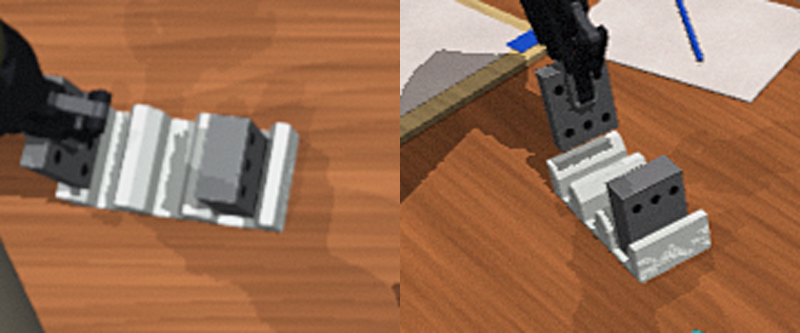

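The thin plate hangs upright above the rack's left-end slot (575,100 in the side half), and the thick plate is seated. I'll lower it.

```bash
python3 -m creep '[[[0.15,-0.05,1],[0,0,0]],[[0.15,-0.05,2.5],[0,0,0]],[[0.15,-0.05,3.5],[0,0,0]],[[0.15,-0.05,4],[0,0,0]],[[0.15,-0.05,4.5],[0,0,0]],[[0.15,-0.05,4.8],[0,0,0]],[[0.15,-0.05,4.8],[0,0,0]]]'
python3 -c "
from h import *
go(526.5,250.3,49,-.125)"
```

```text
time: 14.35
tcp_pos: [526.7, 250.5, 68.4]
eef_rot: [[0.992, -0.125, -0.0], [-0.125, -0.992, -0.0], [-0.0, 0.0, -1.0]]
wrist_force: [-0.2, -0.1, -0.4]
width: 0.18
finger_force: 61.0
at [526.7 250.5  68.4] yaw -0.125 F [-0.2 -0.1 -0.4] shift cm [-0.02  0.02  1.94] turn [ 0.  0. -0.]
```

```bash
python3 -m creep '[[[0,0,0.5],[0,0,0]],[[0,0,1],[0,0,0]],[[0,0,1.5],[0,0,0]],[[0,0,1.8],[0,0,0]],[[0,0,1.9],[0,0,0]],[[0,0,1.95],[0,0,0]],[[0,0,2.0],[0,0,0]],[[0,0,2.0],[0,0,0]]]'
```

```text
time: 15.02
tcp_pos: [526.9, 250.6, 49.4]
eef_rot: [[0.992, -0.125, 0.0], [-0.125, -0.992, -0.0], [0.0, 0.0, -1.0]]
wrist_force: [-2.6, -1.3, 5.3]
width: 0.183
finger_force: 61.6
```

The floor contact is at the expected height: 44.2 + 5 = 49.2 mm. I'll release and retreat.

```bash
python3 -m creep '[[[0,0,0],[0,0,0]],[[0,0,0],[0,0,0]],[[0,0,0],[0,0,0]],[[0,0,0],[0,0,0]],[[0,0,0],[0,0,0]],[[0,0,0],[0,0,0]],[[0,0,-1],[0,0,0]],[[0,0,-3],[0,0,0]],[[0,0,-5],[0,0,0]],[[0,0,-7],[0,0,0]]]' 6.0
python3 -m creep '[[[0,0,-3],[0,0,0]],[[0,0,-6],[0,0,0]],[[0,0,-9],[0,0,0]],[[0,0,-12],[0,0,0]],[[-2,-2,-14],[0,0,0]],[[-4,-5,-14],[0,0,0]],[[-6,-8,-14],[0,0,0]],[[-6,-8,-14],[0,0,0]],[[-6,-8,-14],[0,0,0]]]'
python3 - <<'E'
from h import *
T=viewer.read_camera("top");S=viewer.read_camera("side")
for k in('thick_plate','thin_plate'): print(k,[(np.round(d['point']),round(d['p'],2)) for p in (T,S) for d in spotter.place_of(p,k)])
cv2.imwrite('pics/c7.png',np.hstack([cv2.resize(T['color'],(400,300),interpolation=cv2.INTER_AREA),cv2.resize(S['color'][100:235,120:300],(400,300),interpolation=cv2.INTER_CUBIC)]))
E
```

```text
time: 15.85
tcp_pos: [526.8, 250.7, 120.3]
eef_rot: [[0.992, -0.125, 0.0], [-0.125, -0.992, 0.0], [0.0, -0.0, -1.0]]
wrist_force: [-1.2, 0.1, -0.2]
width: 0.705
finger_force: 0.0
time: 16.6
tcp_pos: [475.5, 339.8, 259.7]
eef_rot: [[0.993, -0.12, 0.0], [-0.12, -0.993, 0.001], [0.0, -0.001, -1.0]]
wrist_force: [0.8, -0.7, 0.0]
width: 0.703
finger_force: 0.0
thick_plate [(array([512., 144.,   6.]), 0.86), (array([513., 146.,   6.]), 0.85)]
thin_plate [(array([400., -46.,  -3.]), 0.93), (array([527., 253.,   8.]), 0.85), (array([ 514., -177.,   -0.]), 0.65), (array([525., 249.,   1.]), 0.97), (array([395., -42.,  -3.]), 0.74), (array([ 513., -175.,    1.]), 0.71)]
```

View pics/c7.png

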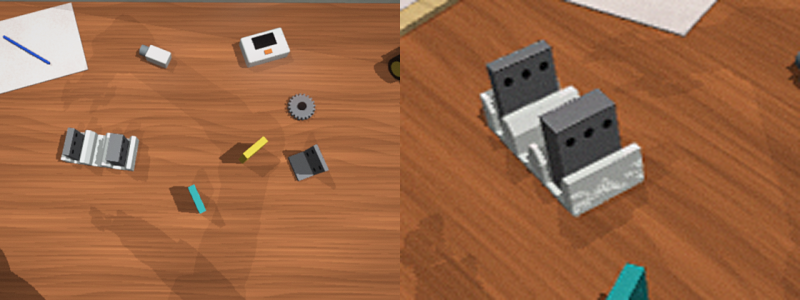

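Both plates stand home in their slots: thick at (583,140) and thin at (522,80) in the side half. The bracket and look-alikes haven't moved, and the arm is clear.

```bash
python3 -c "
from workcell import job
print(job.hand_in())"
```

```text
the job is handed in; nothing more can be done
None
```

The job is handed in: the thick plate stands home in the widest slot and the thin grey plate in the narrowest, both released; the bracket and look-alikes were not touched, and it took about 17 s of the 72 s allowed.

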